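# Start the bench lathe

## Task

Start the lathe: with closed fingers, push the clear chuck guard fully down over the chuck, then switch the mains on by pressing the striped upper half of the black rocker on the sloping control panel, and then press the green start button fully in and let it go. Only touch and push, in that order: leave the guard shut and the rocker on, do not press the red stop button or the red emergency mushroom, and do not pick up or disturb the loose things lying on and beside the lathe.

Things in the scene. Friction and masses are not known exactly. Their poses are not given: they have to be found in the camera images.
- lathe: green and cream bench lathe, 900 mm long, bolted down. Origin on the bench (z = 0) below the spindle axis, at the headstock's chuck-side face; x away from the robot, y (robot's left) along the spindle. Headstock: y 0 to 250 mm, x -75 to 85 mm, flat top 265 mm up (pivot bracket on it 287); gear cover to y = 295 mm, 273 mm up. Chuck at y -12 to -72 mm; tool post and tailstock beyond y = -150 mm, up to 272 mm high
- panel_mid (a point): middle of the sloping control panel in front of the headstock; lathe's axes. Flat, 104 x 262 mm, falling 20 degrees towards the robot (outward normal in the lathe's frame: -0.342, 0, 0.94). On it in a row along y: mains rocker, green and red buttons 65 mm apart (in an order that differs from start to start), then, nearest the chuck, the emergency mushroom 62 mm on
- guard (a joint): angle of the clear chuck guard with yellow edges, rad: 0 = shut, level on its stop over the chuck; 1.2 = fully up; starts half up (0.4 to 0.7). Stiff pivot, it stays where it is left; about 2 to 4 N near its front bend moves it. Half up, its front faces upward: push down there, following the arc about the pivot (straight down it rubs, up to some 15 N)
- guard_hinge (a point): fixed point on the guard's pivot, mid-way along the guard's 112 mm width; the pivot runs along the lathe's y on the far side of the chuck, 272 mm above the bench; lathe's axes
- guard_bend (a point): on the guard's outer face, mid-width, at the bend 100 mm from the pivot where its flat top plate ends and a 39 mm facet (50 degrees down when shut), then an upright front, 80 mm deep in all, begin. Moves with the guard; shut, it and the level top plate's upper face lie 274 mm above the bench
- mains (a joint): angle of the black mains rocker, rad: 0 = off (as it starts), 0.30 = on. A stiff pivot: it stays where it is left
- mains_on_end (a point): on the face of the black rocker's upper half (farther from the robot, white stripe), 16 mm up the slope from its pivot. Pressing here square to the panel switches on: about 3 N, 5 mm in; the face then stands about 12 mm off the panel. Rocker 46 mm up the slope, 28 mm wide, in a 6 mm high grey frame. Moves and turns with the rocker; off, its z leans square off the panel
- start (a joint): how far the green start button is pressed, m: 0 = out, 0.006 = fully in. Springs back; 1.5 N to begin, 5 N to bottom
- start_top (a point): centre of the green button's face, 28 mm across, 15 mm off the panel when out; z points out of the face, square to the sloping panel, x up the slope; moves with the button
- stop (a joint): how far the flat red stop button is pressed, m: 0 = out, 0.006 = fully in; same make as the green one; not to be pressed
- stop_top (a point): centre of the flat red button's face, as for the green one
- estop (a joint): how far the red emergency mushroom on its yellow collar is pressed, m: 0 = out, 0.005 = in; not to be pressed
- estop_top (a point): centre of the mushroom's face, 39 mm across, 31 mm off the panel
- chuck_key: loose steel T-handled chuck key, 85 mm long with a 90 mm cross bar, 14 mm thick, lying on top of the headstock (265 mm above the bench); origin under its middle; leave it where it lies
- bushing: loose brass bushing, 38 mm across, 30 mm tall, standing on top of the headstock; origin at the centre of its underside; leave it
- caliper: loose digital caliper, 220 mm long, lying on the bench in front of the control box; origin under its middle; leave it
- sprayer: loose white spray bottle with a red trigger head, 76 mm across, 197 mm tall, standing on the bench beside the lathe; origin at the centre of its underside; leave it
- cutting_oil: loose white bottle with a blue cap, 64 mm across, 170 mm tall, standing on the bench beside the lathe; origin at the centre of its underside; leave it
- tool_holder: loose dark steel tool holder, 34 x 94 x 42 mm, lying in the chip tray in front of the bed, below the chuck; origin under it; leave it

How it is judged:
By the outcome, as a careful person would: the job done as asked, in the order asked, and still so for the second after the job is handed in, with the robot touching nothing.
It also fails if it takes over 48 s, if anything falls off the work surface, if the arm or the gripper's body presses on something with over 40 N, if the wrist force passes 120 N, or if a joint passes its speed limit or range.

## Robot

A 6-joint arm with a two-finger parallel gripper is mounted at the origin on the work surface. World frame = base frame: x ahead of the robot, y to its left, z up, the work surface at z = 0. Lengths are in mm, angles in degrees, forces in N, time in s.
With the tool pointing down it reaches from about 350 to 850 mm from the base axis. Payload 8.1 kg.
Tool frame: the origin (TCP) lies on the front face of the gripper's body, between the roots of the fingers; the fingertips stand r.finger_overhang ahead of it and the grasp point (between the pads) lies 54 mm ahead of it (r.finger_overhang is the distance from the TCP to the fingertips, in mm); y points along the fingers, z is the direction in which the jaws open and shut, and the axes are right-handed (so a half turn about y gives the same grasp; the last joint's range is limited). The gripper opens to 85 mm and grips with 20 to 120 N. Pads are 22 mm wide; open, the fingers measure 114 mm over their backs; the gripper's body (76 mm by 85 mm) begins 54 mm behind the grasp point. The pads swing forward as they close: fully open they stand 13 mm farther back than shut.
Start: joints at [-70.439, 7.471, 85.268, -0, 87.261, -4.893], TCP at [248.396, -546.173, 303.892] pointing down, gripper open.
Joint ranges: [-169.43, 169.43], [-51.17, 129.36], [1.28, 143.12], [-76.62, 256.62], [0, 156.53], [-152.29, 152.29]. Speed limits (degrees/s): [136.94, 136.94, 159.86, 180, 180, 180].

## Interface

Orientations are given as [roll, pitch, yaw] about the fixed x, y, z axes, in that order (R = Rz(yaw) Ry(pitch) Rx(roll)).
In Python, from bench import r gives the robot as it stands. The module is installed in compiled form; this text tells all that it offers.
- The arm moves only by the tool arm_command, never from a script. Its argument "increments" is a list of rows, each a list of 6 numbers: the shift along the tool's x, y, z in m, then the turn, a rotation vector about the tool's x, y, z in rad. In form: [[tx, ty, tz, wx, wy, wz], ...]. A call has exactly 10 rows; each row is the pose to reach, as a shift and turn from the pose commanded when the call began, along the tool's axes at that moment; what a row does not reach only later rows make up. A row lasts 1/8 s, in which the tool goes at most 62.5 mm and 10.7 degrees, less where a joint would pass 70% of its speed; a pose out of reach is approached as far as the arm can. A call with a gripper value outside its range is refused whole. "jaw" is the gripper's target within -1 to 1 (shut at 1, half-way at 0, fully open at -1), set as the call begins (left out, the last holds). The fingers move at their own pace and stop on an object; "force" is the grip in N (left out, the last holds). Time passes only in rows, so rows that repeat a pose let the fingers close, or fill a call up. It gives the time, the measured TCP pose, the force and the opening at its end, in the units of the state.
- r.sense(): the state, without advancing time (a new reading comes with each control period).
- r.snapshot(name): name is "scene" or "top" or "wrist"; returns the picture (384x512x3 uint8, red, green, blue); there is no depth.
- r.camera_model(name): a dict with "intrinsics" (3x3 intrinsics, pixels), "cam_to_world" (4x4, takes a point from camera to world coordinates). Camera axes: x right, y down, z forward; pixel columns grow to the right and rows downward; lengths in mm; the calibration is good to about 2 mm. A picture is of the moment at which its call begins: read the wrist's pose just before it. camera_model takes no time and is no camera call; for the wrist camera it gives the pose at the moment of the call.
- r.hand_in(): hands the job in, once; it reports no verdict.
Trained networks look in the newest picture that a camera, given by its name, has taken for a name from the list of things; names that differ only in an ending like _2 or _b are one class to them, and where a whole thing is asked for, a point or a joint stands for the part that bears it (a point fixed in the world has none). Each returns a list of dicts, best first, with "conf" (0 to 1); they miss things now and then, are a little off and sometimes report something else, mostly with a low value. They report only what shows in the picture. A call takes as long as a camera call.
- r.trace(camera, target): "mask" (384x512 bool, what is visible of it) and "position" ([column, row] in pixels, amid what is visible of it).
- r.spot_point(camera, target): "position" ([column, row] in pixels: a listed point, or the origin of a listed thing).
The state is a dict: "time": time; "joint_pos": joint angles; "qd": joint speeds; "joint_efforts": joint torques, N m; "tool_pos": TCP position; "tcp_rot": TCP orientation; "ft_force": force on the tool from outside, world axes, zero at the start; "wrist_torque": the same for the moment, N m; "finger_gap": finger opening in mm.
Only numpy, scipy, OpenCV 4.12 (cv2) and the standard library are available. Lean on these libraries where they do the work, as an engineer would, in place of code of your own. Each camera call takes 0.05 s, during which the arm holds its last target.

## Working session

There is one attempt and no reset: what is moved stays moved. The work goes in short steps, Python scripts to look and compute and a tool call to move; the robot and the scene stay as the last step left them, time stands still between calls to the robot, and variables do not carry over. Pictures are saved under pics/ and viewed, and the job is handed in when it is done.

Besides the shell and the picture viewer there is one more tool, called after "Emit:" by a JSON object that holds its "name" and its "arguments", one argument or row to a line. arm_command: Moves the arm, as the interface text tells. Its arguments: {"type":"object","properties":{"increments":{"type":"array","items":{"type":"array","items":{"type":"number"}}},"jaw":{"type":"number"},"force":{"type":"number"}},"required":["increments"]}

```bash
mkdir -p pics; cat > h.py <<'E'
import numpy as np, cv2
from bench import r
def save(n,f):
    im=r.snapshot(n); cv2.imwrite('pics/'+f,im[:,:,::-1]); return im
def ray(cam,px):
    m=r.camera_model(cam);K=np.array(m['intrinsics']);T=np.array(m['cam_to_world'])
    d=T[:3,:3]@np.linalg.inv(K)@[px[0],px[1],1]; return T[:3,3],d/np.linalg.norm(d)
def atz(cam,px,z):
    o,d=ray(cam,px); return o+d*(z-o[2])/d[2]
def tri(obs):
    A=np.zeros((3,3));b=np.zeros(3);L=[]
    for c,p in obs:
        o,d=ray(c,p);P=np.eye(3)-np.outer(d,d);A+=P;b+=P@o;L.append((o,P))
    x=np.linalg.solve(A,b); return x,[round(float(np.linalg.norm(P@(x-o))),1) for o,P in L]
E
python3 - <<'E'
from h import *
s=r.sense(); print({k:np.round(v,2) for k,v in s.items()}, r.finger_overhang)
for c in ['scene','top','wrist']:
    save(c,c+'0.png'); m=r.camera_model(c); print(c,np.round(m['cam_to_world'],2).tolist(),np.round(m['intrinsics'],1).tolist())
obs={}
for t in ['guard_hinge','guard_bend','mains_on_end','start_top','stop_top','estop_top','panel_mid','lathe','chuck_key','bushing','caliper','sprayer','cutting_oil','tool_holder']:
    ob=[]
    for c in ['scene','top','wrist']:
        q=r.spot_point(c,t)
        for e in q[:2]: print(t,c,np.round(e['position'],1),round(e['conf'],2))
        if q and q[0]['conf']>.4: ob.append((c,q[0]['position']))
    if len(ob)>1:
        x,e=tri(ob); print('  ->',x.round(1),e,[o[0] for o in ob])
print(r.sense()['time'])
E
```

```text
{'time': np.float64(0.0), 'joint_pos': array([-70.44,   7.51,  85.33,   0.  ,  87.26,  -4.89]), 'qd': array([0.01, 0.13, 0.04, 0.  , 0.04, 0.09]), 'joint_efforts': array([ 0.000e+00, -5.694e+01, -5.006e+01, -0.000e+00,  2.000e-02,
       -0.000e+00]), 'tool_pos': array([ 248.26, -545.78,  302.85]), 'tcp_rot': array([-9.0100e+01,  1.0000e-02, -1.5555e+02]), 'ft_force': array([-0.61, -0.5 ,  0.24]), 'wrist_torque': array([-0.  ,  0.05,  0.  ]), 'finger_gap': np.float64(85.27)} 72.6
scene [[-0.51, 0.6, -0.61, 1140.55], [0.86, 0.37, -0.35, 433.83], [0.01, -0.71, -0.71, 885.21], [0.0, 0.0, 0.0, 1.0]] [[353.5, 0.0, 259.5], [0.0, 353.5, 193.5], [0.0, 0.0, 1.0]]
top [[0.03, -0.99, 0.14, 373.47], [-1.0, -0.03, 0.01, 81.64], [-0.01, -0.14, -0.99, 1409.99], [0.0, 0.0, 0.0, 1.0]] [[465.3, 0.0, 257.2], [0.0, 465.3, 190.4], [0.0, 0.0, 1.0]]
wrist [[0.41, -0.87, -0.27, 317.35], [-0.91, -0.4, -0.12, -515.36], [-0.0, 0.29, -0.96, 372.23], [0.0, 0.0, 0.0, 1.0]] [[267.5, 0.0, 256.5], [0.0, 267.5, 190.8], [0.0, 0.0, 1.0]]
guard_hinge scene [155.3 180.7] 0.57
guard_hinge top [344.3 128.7] 0.67
  -> [ 705
[... 946 characters left out ...]
hing scene [250.1 218.6] 0.86
bushing top [239.7 135.9] 0.46
  -> [681.1 144.1 257.6] [0.3, 0.3] ['scene', 'top']
caliper scene [334.5 214.4] 0.94
caliper scene [181.2 147.4] 0.57
caliper top [198.  268.6] 0.71
  -> [340.1 263.2  13.2] [4.3, 4.3] ['scene', 'top']
sprayer scene [199.2 159.9] 0.65
sprayer top [389.3 270.5] 0.91
sprayer wrist [98.3  6.2] 0.63
  -> [ 346.8 -298.1    8.2] [1.2, 3.1, 2.2] ['scene', 'top', 'wrist']
cutting_oil scene [378.3 280.8] 0.94
cutting_oil scene [156.9 180.5] 0.75
cutting_oil top [139.4 212.5] 0.88
cutting_oil top [390.7 268.3] 0.57
  -> [501.1 458.4  -2. ] [2.1, 2.1] ['scene', 'top']
tool_holder top [333.2 203.3] 0.64
tool_holder top [225.1 190.5] 0.46
2.25
```

```bash
python3 - <<'E'
import cv2
a=cv2.imread('pics/scene0.png');cv2.imwrite('pics/s0c.png',cv2.resize(a[110:260,130:330],None,fx=4,fy=4,interpolation=2))
a=cv2.imread('pics/top0.png');cv2.imwrite('pics/t0c.png',cv2.resize(a[110:250,200:400],None,fx=4,fy=4,interpolation=2))
E
```

```text
(no output)
```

View pics/s0c.png

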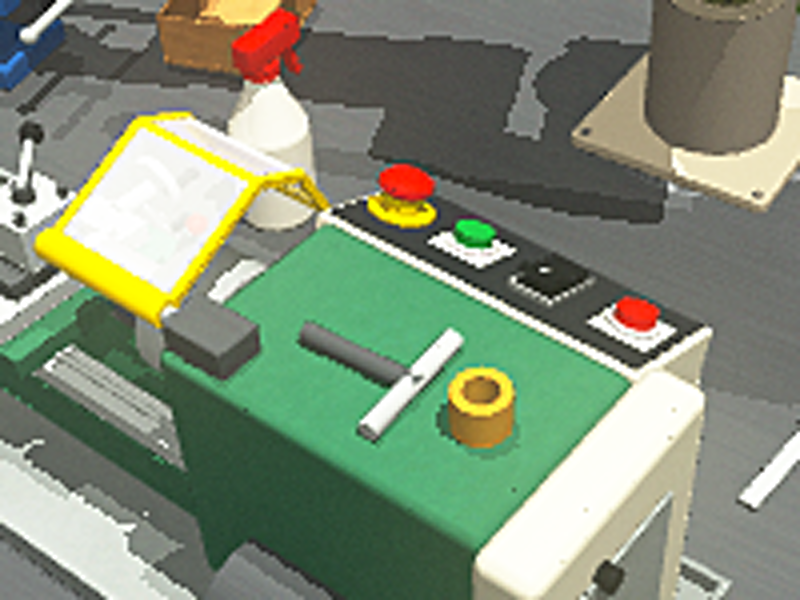

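View pics/t0c.png

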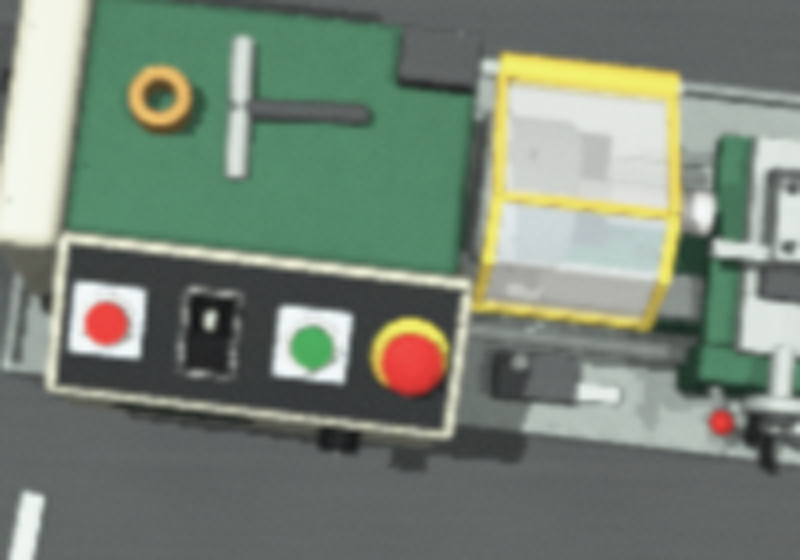

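View pics/scene0.png

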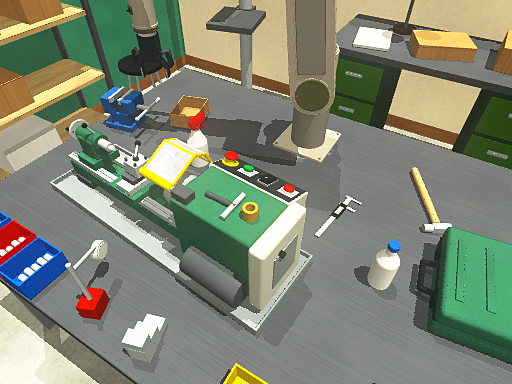

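View pics/top0.png

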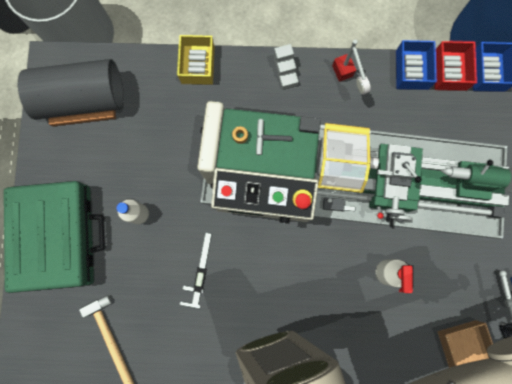

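Both views agree on the layout. From the robot's left (+y) the row runs red stop at top px (227,191), rocker (252,190), green (278,197), mushroom (303,201). The guard is half up, its bend around top px (347,160). Next I fit the lathe pose.

```bash
python3 - <<'E'
from h import *
P={'stop':((226.75,191),(289.25,188.25)),'start':((278,196.75),(248.75,168.25)),'estop':((302.75,201.2),(231.5,155.5)),
'bend':((346.5,159.1),(181,147.1)),'hinge':((344.3,128.7),(155.3,180.7)),
'corner_hl':((216.3,169),(287.5,203.5)), # panel top left
'corner_tr':((317.5,180.5),(211.5,164))}
X={}
for k,(t,s) in P.items():
    x,e=tri([('top',t),('scene',s)]);X[k]=x;print(k,x.round(1),e)
d=X['stop']-X['start'];print(np.linalg.norm(d),np.degrees(np.arctan2(-d[0],d[1])))
d=X['start']-X['estop'];print(np.linalg.norm(d))
E
```

```text
stop [538.6 172.9 253.1] [0.7, 0.7]
start [527.5  43.7 254.2] [0.5, 0.5]
estop [517.1 -18.2 265. ] [0.3, 0.3]
bend [ 612.4 -113.2  319.1] [3.4, 3.4]
hinge [ 705.4 -121.7  268.5] [2.4, 2.4]
corner_hl [593.8 198.6 260. ] [1.7, 1.7]
corner_tr [569.7 -52.4 257.6] [2.7, 2.7]
129.68453712660227 -4.89739251762712
63.63304628809578
```

Emit:
{"name": "arm_command", "arguments": {
  "increments": [
    [0,-0.06,0,0,0,0],
    [-0.02,-0.11,-0.016,0,0.05,0],
    [-0.07,-0.147,-0.056,0,0.1,0],
    [-0.12,-0.147,-0.096,0,0.2,0],
    [-0.17,-0.147,-0.136,0,0.3,0],
    [-0.22,-0.147,-0.176,0,0.4,0],
    [-0.27,-0.147,-0.216,0,0.519,0],
    [-0.32,-0.147,-0.256,0,0.519,0],
    [-0.36,-0.147,-0.288,0,0.519,0],
    [-0.4,-0.147,-0.32,0,0.519,0]
  ],
  "jaw": 1,
  "force": 60
}}

```text
time: 3.5
tool_pos: [480.6, -87.2, 451.2]
tcp_rot: [-90.0, 0.1, 174.7]
ft_force: [0.4, -0.3, 0.5]
finger_gap: 0.1
```

```bash
cat >> h.py <<'E'
from scipy.spatial.transform import Rotation as Ro
def to(pos,Rt=None):
    s=r.sense(); R0=Ro.from_euler('xyz',s['tcp_rot'],degrees=True)
    d=R0.inv().apply(np.array(pos)-s['tool_pos'])/1000
    w=(R0.inv()*(Rt if Rt is not None else R0)).as_rotvec()
    return d.round(4),w.round(4)
DN=lambda yaw:Ro.from_euler('xyz',[-90,0,yaw],degrees=True)
E
python3 - <<'E'
from h import *
s=r.sense();print(s['time'],s['tool_pos'],s['tcp_rot'],s['finger_gap'],s['joint_pos'],s['ft_force'],r.finger_overhang)
print(to([520,-10,450],DN(-185.3)))
E
```

```text
3.5 [480.59400253 -87.15525688 451.217315  ] [-8.99904914e+01  5.29188686e-02  1.74738585e+02] 0.05673981764001499 [-1.62963906e+01 -1.05897237e+01  8.77930541e+01  8.16385703e-04
  1.02742909e+02  7.89652096e+01] [ 0.40574239 -0.31065453  0.49278547] 72.6
(array([-0.0322,  0.0012, -0.0804]), array([-0.0002,  0.0007, -0.0009]))
```

```bash
python3 - <<'E'
from h import *
im=save('wrist','w1.png');cv2.imwrite('pics/w1b.png',cv2.resize(im[:,:,::-1],(768,576),interpolation=2))
m=r.camera_model('wrist');print(np.round(m['cam_to_world'],2).tolist())
for t in ['guard_hinge','guard_bend','mains_on_end','start_top','stop_top','estop_top','panel_mid']:
    for e in r.spot_point('wrist',t)[:2]: print(t,np.round(e['position'],1),round(e['conf'],2))
E
```

```text
[[-0.09, -0.95, -0.29, 557.92], [-1.0, 0.08, 0.03, -89.0], [-0.01, 0.29, -0.96, 520.12], [0.0, 0.0, 0.0, 1.0]]
guard_bend [283.   16.7] 0.68
guard_bend [278.7 115.2] 0.23
mains_on_end [ 47.3 138. ] 0.68
start_top [118.7 153.4] 0.78
estop_top [178.4 159.7] 0.93
estop_top [283.2  17. ] 0.44
panel_mid [ 89.2 144.6] 0.76
```

View pics/w1b.png

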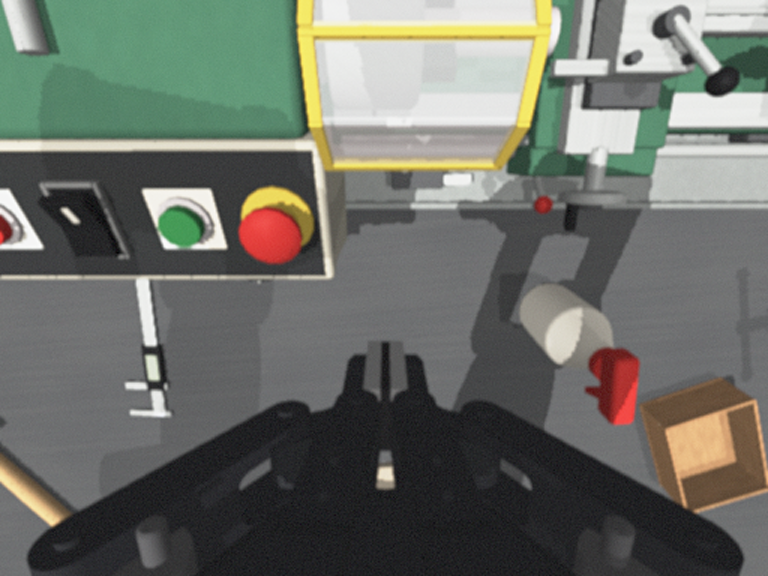

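The wrist view shows the bend's yellow strip at (283,19), green (121,151), mushroom (180,157), rocker stripe (47,142). The fingertips are at (257,230). I combine these with the other two views.

```bash
python3 - <<'E'
from h import *
P={'start':((278,196.75),(248.75,168.25),(120.5,151.5)),'estop':((302.75,201.2),(231.5,155.5),(180,158)),
'bend':((346.5,159.1),(181,147.1),(283,18)),'stripe':((252.2,190),(265.9,176.8),(46.7,142.7))}
for k,(t,s,w) in P.items():
    for o in ([('top',t),('wrist',w)],[('scene',s),('wrist',w)],[('top',t),('scene',s),('wrist',w)]):
        x,e=tri(o);print(k,x.round(1),e)
s=r.sense()
m=r.camera_model('wrist');T=np.linalg.inv(m['cam_to_world'])
for L in (60,72.6,85):
    p=s['tool_pos']+Ro.from_euler('xyz',s['tcp_rot'],degrees=True).apply([0,L,0]); q=np.array(m['intrinsics'])@(T@np.r_[p,1])[:3]; print(L,q[:2]/q[2])
E
```

```text
start [527.3  42.7 251.6] [0.9, 0.9]
start [526.   42.6 252. ] [0.7, 0.7]
start [526.9  42.8 252.7] [1.1, 0.9, 1.1]
estop [516.6 -18.7 261.8] [0.9, 0.9]
estop [516.  -19.6 263.5] [0.3, 0.3]
estop [516.6 -19.  263.9] [1.1, 0.3, 1.0]
bend [ 629.7 -128.7  247.7] [0.6, 0.6]
bend [ 608.5 -117.8  314.7] [3.8, 3.8]
bend [ 611.1 -116.7  316.8] [3.7, 4.9, 4.1]
stripe [542.4 108.2 258.3] [0.1, 0.1]
stripe [541.9 105.3 262.7] [0.7, 0.7]
stripe [541.9 106.5 262.4] [1.6, 1.1, 1.3]
60 [255.79711886 253.80615643]
72.6 [255.89196789 242.69473597]
85 [255.97217167 233.29898368]
```

```bash
python3 - <<'E'
from h import *
from scipy.optimize import least_squares
ps=np.radians(-5.2);ax=np.array([np.cos(ps),np.sin(ps),0])
def proj(c,p):
    m=M[c];q=np.array(m['intrinsics'])@(np.linalg.inv(m['cam_to_world'])@np.r_[p,1])[:3];return q[:2]/q[2]
M={c:r.camera_model(c) for c in('top','scene','wrist')}
def pts(v):
    h=np.array([v[0],v[1],272]);t=v[2]
    return h,h+ax*(-100*np.cos(t)-2*np.sin(t)*-0)+np.array([0,0,100*np.sin(t)+2*np.cos(t)])
def f(v):
    h,b=pts(v)
    return np.r_[proj('top',h)-(344.3,128.7),proj('scene',h)-(155.3,180.7),proj('top',b)-(346.5,159.1),proj('scene',b)-(181,147.1),proj('wrist',b)-(283,18)]
o=least_squares(f,[705,-122,.5]);print(o.x,pts(o.x),o.fun.round(1))
s=r.sense();h,b=pts(o.x)
print(to([b[0],b[1],b[2]+72.6+12],DN(-185.2)))
E
```

```text
[ 7.02448468e+02 -1.27907666e+02  4.15369256e-01] (array([ 702.44846767, -127.9076663 ,  272.        ]), array([ 611.328294  , -119.61508088,  314.1827163 ])) [ 3.5  0.2 -0.3 -2.4  1.1  1.7 -2.7  0.3 -2.1 -0.2]
(array([-0.1338,  0.0522,  0.0165]), array([-0.0002, -0.0035, -0.0001]))
```

Emit:
{"name": "arm_command", "arguments": {
  "increments": [
    [-0.04,0,0.005,0,0,0],
    [-0.08,0,0.01,0,0,0],
    [-0.12,0,0.015,0,0,0],
    [-0.134,0,0.0165,0,0,0],
    [-0.134,0.03,0.0165,0,0,0],
    [-0.134,0.045,0.0165,0,0,0],
    [-0.134,0.05,0.0165,0,0,0],
    [-0.134,0.05,0.0165,0,0,0],
    [-0.134,0.05,0.0165,0,0,0],
    [-0.134,0.05,0.0165,0,0,0]
  ]
}}

```text
time: 5.15
tool_pos: [612.1, -118.1, 402.0]
tcp_rot: [-90.0, 0.1, 174.7]
ft_force: [0.1, -0.5, 0.0]
finger_gap: 0.2
```

```bash
python3 - <<'E'
from h import *
s=r.sense();print(s['time'],s['tool_pos'],s['tcp_rot'],s['ft_force'])
a=save('wrist','w2.png');b=save('scene','s2.png')
o=np.hstack([cv2.resize(a[150:350,150:350],(400,400)),cv2.resize(b[120:220,120:220],(400,400),interpolation=2)])
cv2.imwrite('pics/c2.png',o[:,:,::-1])
E
```

```text
5.15 [ 612.12253159 -118.05365671  402.0409147 ] [-8.99831569e+01  9.56479749e-02  1.74722726e+02] [ 0.1404457  -0.54694419  0.00901626]
```

View pics/c2.png

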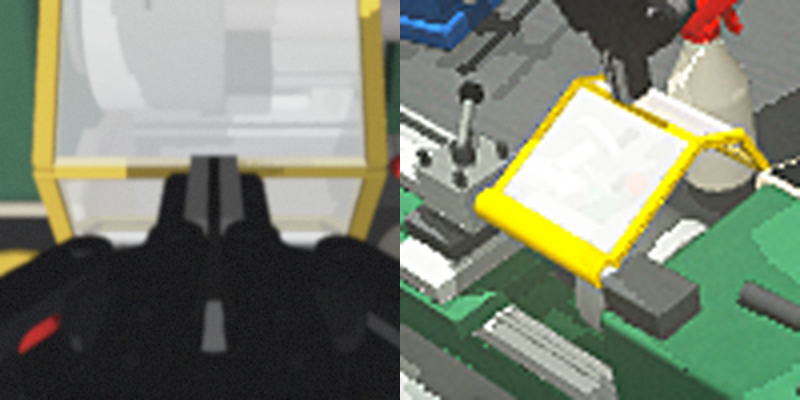

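The tips sit right over the mid-width of the bend, so I push along the arc.

Emit:
{"name": "arm_command", "arguments": {
  "increments": [
    [-0.003,0.006,0,0,0,0],
    [-0.003,0.011,0,0,0,0],
    [-0.003,0.015,0,0,0,0],
    [-0.002,0.018,0,0,0,0],
    [-0.001,0.021,0,0,0,0],
    [0,0.024,0,0,0,0],
    [0.001,0.027,0,0,0,0],
    [0.0015,0.03,0,0,0,0],
    [0.002,0.033,0,0,0,0],
    [0.0025,0.035,0,0,0,0]
  ]
}}

```text
time: 6.5
tool_pos: [609.5, -117.8, 365.6]
tcp_rot: [-90.0, -0.0, 174.7]
ft_force: [-0.8, 0.6, 1.7]
finger_gap: -0.1
```

```bash
python3 - <<'E'
from h import *
s=r.sense();print(s['time'],s['tool_pos'],s['tcp_rot'],s['ft_force'])
a=save('wrist','w3.png');b=save('scene','s3.png')
o=np.hstack([cv2.resize(a[150:350,150:350],(400,400)),cv2.resize(b[120:220,120:220],(400,400),interpolation=2)])
cv2.imwrite('pics/c3.png',o[:,:,::-1])
E
```

```text
6.5 [ 609.46441337 -117.84397075  365.59099294] [-9.00011813e+01 -3.97789672e-03  1.74717481e+02] [-0.79629594  0.61956218  1.69502026]
```

View pics/c3.png

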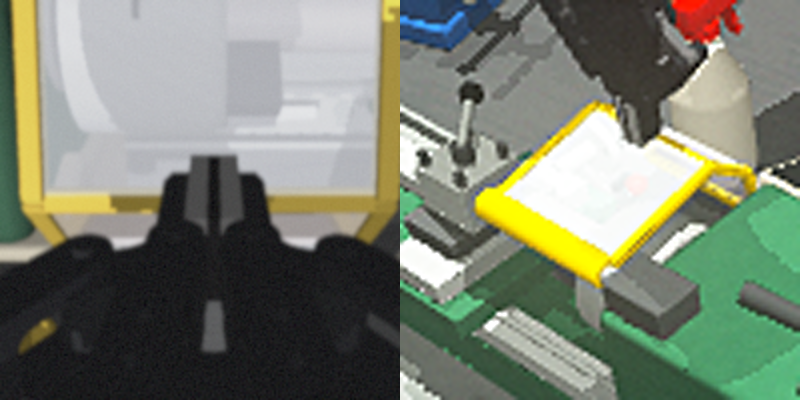

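The guard is following. The tips are on the top plate just behind the bend, at about 293 mm.

Emit:
{"name": "arm_command", "arguments": {
  "increments": [
    [0.002,0.002,0,0,0,0],
    [0.004,0.005,0,0,0,0],
    [0.005,0.008,0,0,0,0],
    [0.006,0.011,0,0,0,0],
    [0.006,0.013,0,0,0,0],
    [0.006,0.015,0,0,0,0],
    [0.006,0.017,0,0,0,0],
    [0.006,0.018,0,0,0,0],
    [0.006,0.019,0,0,0,0],
    [0.006,0.019,0,0,0,0]
  ]
}}

```text
time: 7.85
tool_pos: [603.5, -117.3, 346.8]
tcp_rot: [-90.0, 0.0, 174.7]
ft_force: [0.1, -0.3, 0.1]
finger_gap: 0.1
```

```bash
python3 - <<'E'
from h import *
s=r.sense();print(s['time'],s['tool_pos'],s['tcp_rot'],s['ft_force'])
E
```

```text
7.85 [ 603.53931303 -117.27305704  346.79583083] [-9.00018350e+01  3.13373985e-03  1.74719548e+02] [ 0.11106598 -0.33589809  0.05223349]
```

Emit:
{"name": "arm_command", "arguments": {
  "increments": [
    [0,0.001,0,0,0,0],
    [0,0.001,0,0,0,0],
    [0,0.002,0,0,0,0],
    [0,0.002,0,0,0,0],
    [0,0.002,0,0,0,0],
    [0,0.003,0,0,0,0],
    [0,0.003,0,0,0,0],
    [0,0.003,0,0,0,0],
    [0,0.003,0,0,0,0],
    [0,0.003,0,0,0,0]
  ]
}}

```text
time: 9.1
tool_pos: [603.5, -117.3, 346.5]
tcp_rot: [-90.0, 0.1, 174.7]
ft_force: [-6.7, 1.7, 13.3]
finger_gap: -0.1
```

```bash
python3 - <<'E'
from h import *
s=r.sense();print(s['time'],s['tool_pos'],s['tcp_rot'],s['ft_force'])
a=save('wrist','w4.png');b=save('scene','s4.png')
o=np.hstack([cv2.resize(a[150:350,150:350],(400,400)),cv2.resize(b[120:220,120:220],(400,400),interpolation=2)])
cv2.imwrite('pics/c4.png',o[:,:,::-1])
E
```

```text
9.1 [ 603.5078849  -117.25653533  346.50031301] [-8.99735260e+01  1.25462449e-01  1.74720559e+02] [-6.66855474  1.74132451 13.26276528]
```

View pics/c4.png

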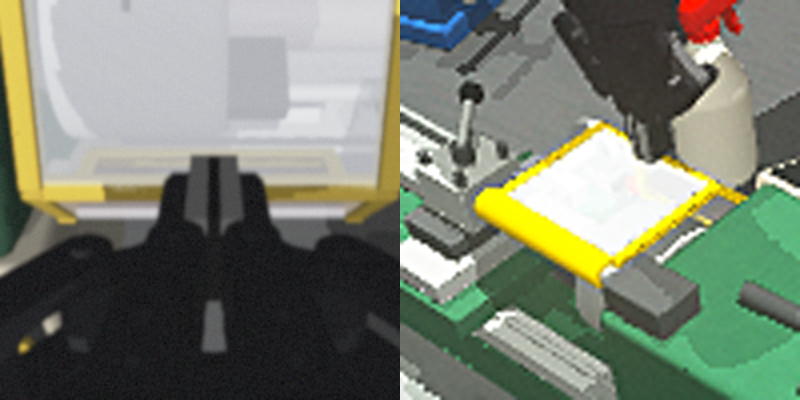

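The guard is shut: a firm 13 N stop with the tips at 273.9 mm against the 274 given, and it looks level. Now I lift and go above the rocker with the tool square to the panel.

```bash
cat >> h.py <<'E'
PS=np.radians(-5.2);AX=np.array([np.cos(PS),np.sin(PS),0]);AY=np.array([-np.sin(PS),np.cos(PS),0]);Z=np.array([0,0,1.])
c20,s20=np.cos(np.radians(20)),np.sin(np.radians(20))
N=-s20*AX+c20*Z; UP=c20*AX+s20*Z
SQ=Ro.from_matrix(np.c_[-UP,-N,np.cross(-UP,-N)])
E
python3 - <<'E'
from h import *
tip=np.array([547,106.5,260])+40*N; tcp=tip+72.6*N
print(tip,tcp,to(tcp,SQ), SQ.as_euler('xyz',degrees=True))
E
```

```text
[533.37549901 107.73992672 297.58770483] [508.64702971 109.99039372 365.8093891 ] (array([ 0.1153, -0.0196, -0.2175]), array([-0.0007, -0.0012,  0.3469])) [-90.   20.  174.8]
```

Emit:
{"name": "arm_command", "arguments": {
  "increments": [
    [0,-0.03,0,0,0,0],
    [0.01,-0.07,0,0,0,0],
    [0.04,-0.08,-0.04,0,0,0],
    [0.07,-0.08,-0.09,0,0,0.08],
    [0.1,-0.08,-0.14,0,0,0.17],
    [0.115,-0.06,-0.19,0,0,0.26],
    [0.115,-0.03,-0.2175,0,0,0.347],
    [0.115,-0.018,-0.2175,0,0,0.347],
    [0.115,-0.018,-0.2175,0,0,0.347],
    [0.115,-0.018,-0.2175,0,0,0.347]
  ]
}}

```text
time: 10.45
tool_pos: [509.9, 108.8, 363.3]
tcp_rot: [-90.0, 19.9, 174.6]
ft_force: [0.5, -0.4, -0.2]
finger_gap: -0.1
```

```bash
python3 - <<'E'
from h import *
s=r.sense();print(s['time'],s['tool_pos'],s['tcp_rot'],s['ft_force'])
R=Ro.from_euler('xyz',s['tcp_rot'],degrees=True);print('tip',s['tool_pos']+R.apply([0,72.6,0]))
a=save('wrist','w5.png');b=save('scene','s5.png');t=save('top','t5.png')
cv2.imwrite('pics/w5b.png',cv2.resize(a[:,:,::-1],(768,576),interpolation=2))
cv2.imwrite('pics/s5b.png',cv2.resize(b[110:230,130:330,::-1],None,fx=4,fy=4,interpolation=2))
for t in ['mains_on_end','start_top','stop_top','estop_top','panel_mid','guard_bend']:
    for e in r.spot_point('wrist',t)[:2]: print(t,np.round(e['position'],1),round(e['conf'],2))
E
```

```text
10.45 [509.89861522 108.8498618  363.32742724] [-90.00575675  19.93160193 174.62156824] [ 0.52700944 -0.3672757  -0.24792491]
tip [534.53953963 106.53729365 295.07614979]
mains_on_end [258.1 217.1] 0.77
start_top [348.6 235.6] 0.6
stop_top [158.3 243. ] 0.81
estop_top [445.3 245. ] 0.98
panel_mid [293.5 228.2] 0.8
guard_bend [447.2 247.4] 0.26
```

View pics/w5b.png

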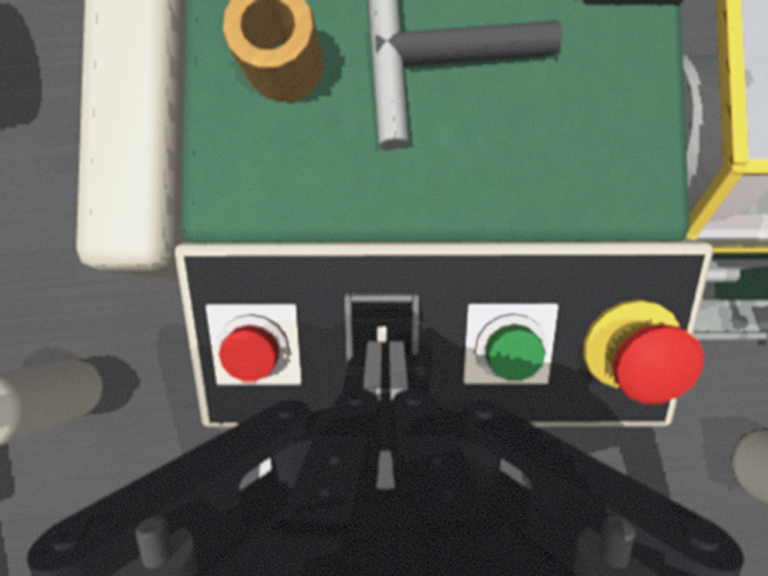

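View pics/s5b.png

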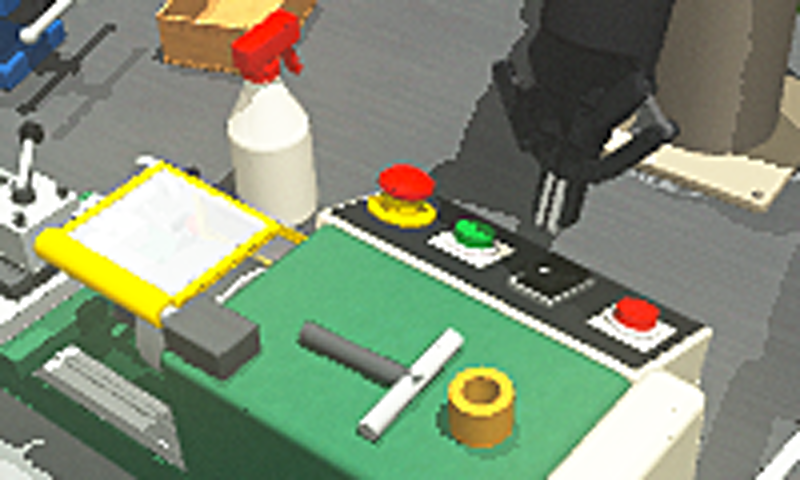

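```bash
python3 - <<'E'
from h import *
s=r.sense();R=Ro.from_euler('xyz',s['tcp_rot'],degrees=True);tip=s['tool_pos']+R.apply([0,72.6,0])
p0=np.array([537.9,107.4,238.8]); print('tip h',(tip-p0)@N,'u',(tip-p0)@UP,'v',(tip-p0)@AY)
def on(px,h):
    o,d=ray('wrist',px);q=p0+h*N;x=o+d*(((q-o)@N)/(d@N));return np.round([(x-tip)@UP,(x-tip)@AY],1),x.round(1)
for n,px,h in [('topedge in',(445,255),0),('bot edge in',(440,422),0),('topedge out',(445,243),0),('botedge out',(440,426),0),('start',(515,352),15),('stop',(249,353),15),('startplate tl',(470,305),1),('startplate br',(548,384),1),('stopplate tl',(208,306),1),('stopplate br',(300,384),1),
 ('frame top out',(382,295),6),('frame bl top',(344,297),6),('frame br',(418,297),6),('stripe',(382,333),15),('net',(258.1*1.5,217.1*1.5),17),('left edge',(190,330),0),('right edge',(690,330),0)]:
    print(n,*on(np.array(px)/1.5,h))
t=r.camera_model('top')
E
```

```text
tip h 53.053340669316825 u 14.8383483421265 v -0.32601674055115015
topedge in [ 31.4 -30.1] [578.4  73.2 254.6]
bot edge in [-65.5 -31.4] [487.6  80.1 221.5]
topedge out [ 37.5 -29.8] [584.1  72.9 256.7]
botedge out [-68.1 -31.5] [485.1  80.2 220.6]
start [-14.1 -64.5] [527.6  43.3 253.1]
stop [-14.6  67. ] [539.1 174.2 253. ]
startplate tl [  5.4 -43.9] [552.5  61.7 246.7]
startplate br [-40.5 -89.3] [505.5  20.4 231. ]
stopplate tl [ 5.  90.6] [564.3 195.6 246.5]
stopplate br [-40.4  46.2] [517.8 155.3 231. ]
frame top out [12.6  1.2] [561.6 106.1 253.8]
frame bl top [11.5 20. ] [562.3 125.  253.5]
frame br [ 11.5 -16.7] [559.   88.4 253.4]
stripe [-3.9  1.1] [543.1 107.7 256.6]
net [ 0.8 -1.4] [546.6 104.9 260.1]
left edge [ -8.8 102.3] [552.8 208.4 240.9]
right edge [  -9.  -160.4] [528.8 -53.2 240.8]
```

The tips are in line with the rocker. Stop and start heights and spacing check out (131 mm measured against 130), and the target is within about 2 mm. I approach along the normal.

Emit:
{"name": "arm_command", "arguments": {
  "increments": [
    [-0.001,0.01,-0.0012,0,0,0],
    [-0.002,0.02,-0.0012,0,0,0],
    [-0.002,0.026,-0.0012,0,0,0],
    [-0.002,0.03,-0.0012,0,0,0],
    [-0.002,0.032,-0.0012,0,0,0],
    [-0.002,0.034,-0.0012,0,0,0],
    [-0.002,0.035,-0.0012,0,0,0],
    [-0.002,0.036,-0.0012,0,0,0],
    [-0.002,0.037,-0.0012,0,0,0],
    [-0.002,0.037,-0.0012,0,0,0]
  ]
}}

```text
time: 12.15
tool_pos: [523.1, 109.9, 331.1]
tcp_rot: [-90.0, 20.0, 174.7]
ft_force: [-20.9, -1.2, 23.4]
finger_gap: 0.5
```

```bash
cat >> h.py <<'E'
def st():
    s=r.sense();R=Ro.from_euler('xyz',s['tcp_rot'],degrees=True);tip=s['tool_pos']+R.apply([0,72.6,0])
    p0=np.array([537.9,107.4,238.8]);d=tip-p0;f=s['ft_force']
    print('t',s['time'],'tip u,v,h',np.round([d@UP,d@AY,d@N],2),'F u,v,n',np.round([f@UP,f@AY,f@N],1))
E
python3 - <<'E'
from h import *
st()
a=save('wrist','w6.png');b=save('scene','s6.png')
o=np.hstack([cv2.resize(a[150:300,180:330],(400,400)),cv2.resize(b[120:220,200:300],(400,400),interpolation=2)])
cv2.imwrite('pics/c6.png',o[:,:,::-1])
E
```

```text
t 12.15 tip u,v,h [17.42  1.17 19.22] F u,v,n [-11.4  -3.1  29.1]
```

View pics/c6.png

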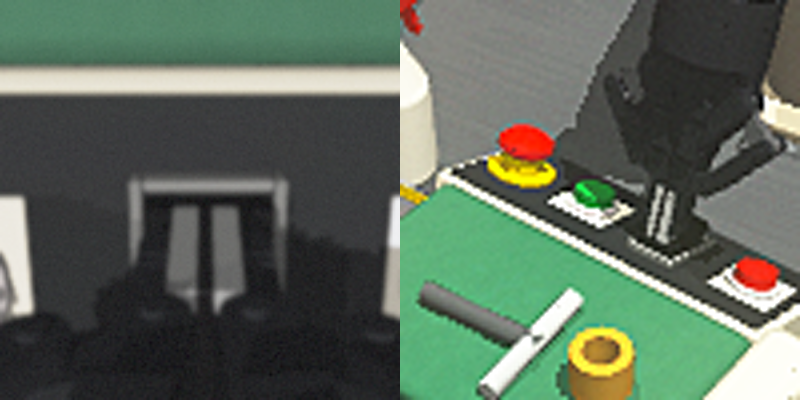

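29 N is more than expected, so I back off and look at the rocker.

Emit:
{"name": "arm_command", "arguments": {
  "increments": [
    [0,-0.005,0,0,0,0],
    [0,-0.015,0,0,0,0],
    [0,-0.03,0,0,0,0],
    [0.02,-0.04,0,0,0,0],
    [0.05,-0.04,0,0,0,0],
    [0.05,-0.04,0,0,0,0],
    [0.05,-0.04,0,0,0,0],
    [0.05,-0.04,0,0,0,0],
    [0.05,-0.04,0,0,0,0],
    [0.05,-0.04,0,0,0,0]
  ]
}}

```text
time: 13.5
tool_pos: [463.4, 115.3, 348.4]
tcp_rot: [-90.0, 19.9, 174.7]
ft_force: [0.2, 0.7, -0.3]
finger_gap: 0.2
```

```bash
python3 - <<'E'
from h import *
st()
a=save('wrist','w7.png');b=save('scene','s7.png')
o=np.hstack([cv2.resize(a[130:280,180:330],(400,400),interpolation=2),cv2.resize(b[145:205,230:290],(400,400),interpolation=2)])
cv2.imwrite('pics/c7.png',o[:,:,::-1])
for e in r.spot_point('wrist','mains_on_end')[:2]: print(e)
E
```

```text
t 13.5 tip u,v,h [-33.11   1.02  55.98] F u,v,n [ 0.   0.7 -0.4]
{'position': [261.7, 141.1], 'conf': 0.64}
{'position': [156.0, 172.0], 'conf': 0.54}
```

View pics/c7.png

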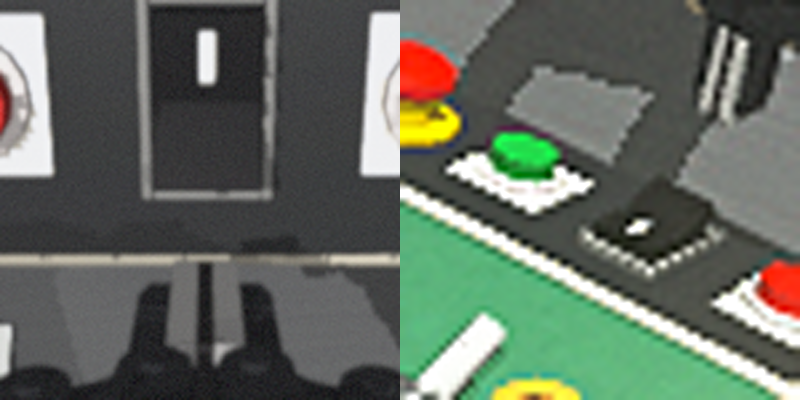

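The upper half now looks sunk and the robot-side half raised. I press again farther up the slope, where the lever is longer, to make sure it is fully on.

Emit:
{"name": "arm_command", "arguments": {
  "increments": [
    [-0.02,0,0,0,0,0],
    [-0.04,0,0,0,0,0],
    [-0.055,0.005,0,0,0,0],
    [-0.055,0.02,0,0,0,0],
    [-0.055,0.03,0,0,0,0],
    [-0.055,0.034,0,0,0,0],
    [-0.055,0.036,0,0,0,0],
    [-0.055,0.0375,0,0,0,0],
    [-0.055,0.039,0,0,0,0],
    [-0.055,0.039,0,0,0,0]
  ]
}}

```text
time: 14.9
tool_pos: [526.5, 109.5, 332.5]
tcp_rot: [-90.0, 19.8, 174.7]
ft_force: [-23.5, -1.9, 15.7]
finger_gap: 0.1
```

```bash
python3 - <<'E'
from h import *
st()
E
```

```text
t 14.9 tip u,v,h [21.01  1.05 19.38] F u,v,n [-16.5  -4.1  22.7]
```

Emit:
{"name": "arm_command", "arguments": {
  "increments": [
    [0,-0.005,0,0,0,0],
    [0,-0.015,0,0,0,0],
    [0,-0.03,0,0,0,0],
    [0.02,-0.05,0,0,0,0],
    [0.05,-0.08,0.02,0,0,0],
    [0.08,-0.09,0.05,0,0,0],
    [0.08,-0.09,0.065,0,0,0],
    [0.08,-0.09,0.065,0,0,0],
    [0.08,-0.09,0.065,0,0,0],
    [0.08,-0.09,0.065,0,0,0]
  ]
}}

```text
time: 16.15
tool_pos: [416.7, 54.9, 387.8]
tcp_rot: [-90.0, 19.8, 174.8]
ft_force: [-0.3, 0.8, 0.9]
finger_gap: -0.1
```

```bash
python3 - <<'E'
from h import *
st()
m=r.camera_model('wrist');s=r.sense();R=Ro.from_euler('xyz',s['tcp_rot'],degrees=True).as_matrix();T=np.eye(4);T[:3,:3]=R;T[:3,3]=s['tool_pos']
np.save('he.npy',np.linalg.inv(T)@m['cam_to_world']);np.save('w8T.npy',m['cam_to_world'])
a=save('wrist','w8.png');b=save('scene','s8.png');t=save('top','t8.png')
cv2.imwrite('pics/w8b.png',cv2.resize(a[:,:,::-1],(768,576),interpolation=2))
b0=cv2.imread('pics/scene0.png')[:,:,::-1];t0=cv2.imread('pics/top0.png')[:,:,::-1]
f=lambda i,y,x:cv2.resize(i[y:y+40,x:x+50],(400,300),interpolation=2)
o=np.vstack([np.hstack([f(b0,155,240),f(b,155,240)]),np.hstack([f(t0,170,228),f(t,170,228)])])
cv2.imwrite('pics/c8.png',o[:,:,::-1])
E
```

```text
t 16.15 tip u,v,h [-58.22 -63.31 107.04] F u,v,n [-0.   0.8  0.9]
```

View pics/c8.png

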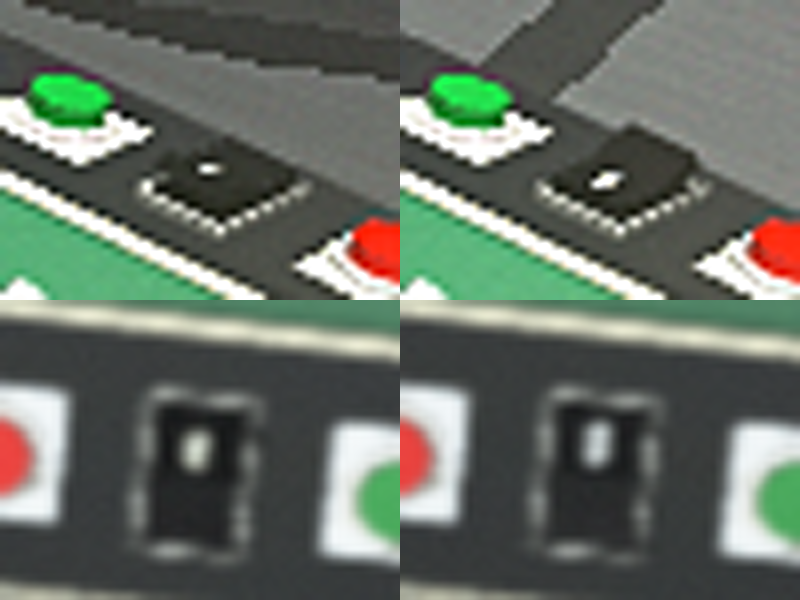

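View pics/w8b.png

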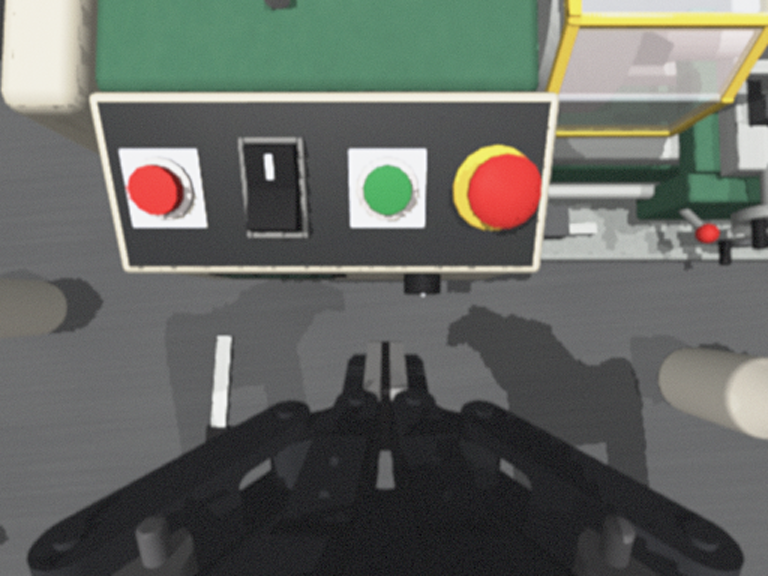

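The flip is clear against the first picture: the stripe dropped and the robot-side half is up. Now I work out how far it turned and check the panel height from three wrist views.

```bash
python3 - <<'E'
from h import *
p0=np.array([537.9,107.4,238.8])
g=lambda x:np.round([(x-p0)@UP,(x-p0)@AY,(x-p0)@N],1)
for n,t,s in [('off',(252.75,190.0),(266.1,177.4)),('on',(253,188.9),(265.6,178.9))]:
    x,e=tri([('top',t),('scene',s)]);print('stripe',n,g(x),e)
he=np.load('he.npy')
def Tc(pos,rot):
    T=np.eye(4);T[:3,:3]=Ro.from_euler('xyz',rot,degrees=True).as_matrix();T[:3,3]=pos;return T@he
T5=Tc([509.8986,108.8499,363.3274],[-90.0058,19.9316,174.6216]);T8=np.load('w8T.npy')
K=np.array(r.camera_model('wrist')['intrinsics'])
def tri2(a,b):
    A=np.zeros((3,3));v=np.zeros(3)
    for T,p in ((T5,a),(T8,b)):
        d=T[:3,:3]@np.linalg.inv(K)@[p[0]/1.5,p[1]/1.5,1];d/=np.linalg.norm(d);P=np.eye(3)-np.outer(d,d);A+=P;v+=P@T[:3,3]
    return np.linalg.solve(A,v)
for n,a,b in [('stop plate tl',(208,306),(119,150)),('stop plate tr',(297,305),(199,149)),('stop br',(300,384),(207,227)),('start tl',(469,305),(348,150)),('start tr',(557,305),(426,150)),('start br',(548,384),(426,228)),('frame tl',(346,297),(239,139)),('frame tr',(418,297),(303,138)),('panel TR in',(703,254),(550,102)),('panel TL in',(186,254),(100,102)),('start top',(516,352),(388,190)),('stop top',(249,353),(155,189)),('estop',(656,364),(505,190))]:
    print(n,g(tri2(a,b)))
E
```

```text
stripe off [11.8 -0.3 20.3] [0.0, 0.0]
stripe on [13.6 -0.1 16.5] [0.4, 0.4]
stop plate tl [23.8 86.3  9.3]
stop plate tr [24.2 42.   8.3]
stop br [-20.1  43.4   8.4]
start tl [ 23.8 -42.9   8.6]
start tr [ 23.6 -86.9   8. ]
start br [-21.  -88.1   7.4]
frame tl [29.4 17.4 11.8]
frame tr [ 29.6 -17.8  11.9]
panel TR in [  48.8 -155.     5.8]
panel TL in [49.2 95.3  4.5]
start top [  2.3 -65.5  17. ]
stop top [ 2.8 65.  18.3]
estop [   2.5 -127.1   28.9]
```

The stripe dropped 3.8 mm at a 12 mm arm, about 0.3 rad, so the rocker is fully on. Next the green button at u≈2, v≈−65.

Emit:
{"name": "arm_command", "arguments": {
  "increments": [
    [-0.03,0.02,0.001,0,0,0],
    [-0.06,0.05,0.002,0,0,0],
    [-0.06,0.072,0.002,0,0,0],
    [-0.06,0.08,0.002,0,0,0],
    [-0.06,0.084,0.002,0,0,0],
    [-0.06,0.087,0.002,0,0,0],
    [-0.06,0.089,0.002,0,0,0],
    [-0.06,0.09,0.002,0,0,0],
    [-0.06,0.091,0.002,0,0,0],
    [-0.06,0.091,0.002,0,0,0]
  ]
}}

```text
time: 17.55
tool_pos: [503.4, 44.5, 323.6]
tcp_rot: [-90.0, 19.9, 174.7]
ft_force: [-5.0, 1.5, 6.2]
finger_gap: 0.2
```

```bash
python3 - <<'E'
from h import *
st()
a=save('wrist','w9.png');b=save('scene','s9.png')
o=np.hstack([cv2.resize(a[150:300,180:330],(400,400)),cv2.resize(b[130:210,210:290],(400,400),interpolation=2)])
cv2.imwrite('pics/c9.png',o[:,:,::-1])
E
```

```text
t 17.55 tip u,v,h [  2.   -65.82  16.86] F u,v,n [-2.7  1.1  7.5]
```

View pics/c9.png

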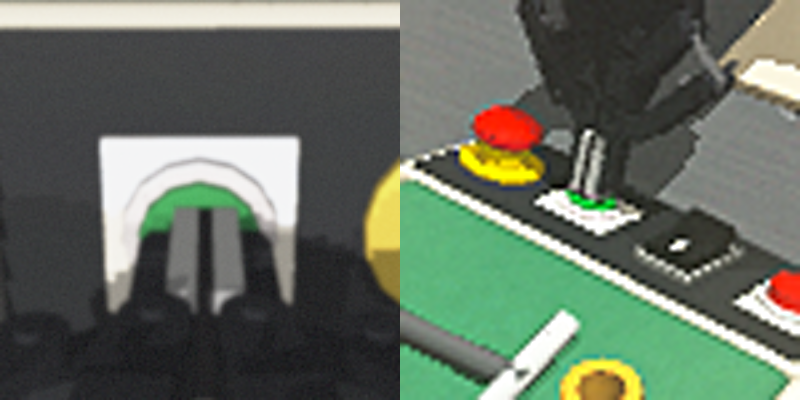

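Well centred at 7.5 N. I press on until it stops firmly.

Emit:
{"name": "arm_command", "arguments": {
  "increments": [
    [0,0.001,0,0,0,0],
    [0,0.001,0,0,0,0],
    [0,0.002,0,0,0,0],
    [0,0.002,0,0,0,0],
    [0,0.002,0,0,0,0],
    [0,0.002,0,0,0,0],
    [0,0.002,0,0,0,0],
    [0,0.002,0,0,0,0],
    [0,0.002,0,0,0,0],
    [0,0.002,0,0,0,0]
  ]
}}

```text
time: 18.9
tool_pos: [503.6, 44.5, 323.3]
tcp_rot: [-90.0, 19.9, 174.7]
ft_force: [-19.3, 1.0, 18.9]
finger_gap: 0.1
```

```bash
python3 - <<'E'
from h import *
st()
E
```

```text
t 18.9 tip u,v,h [  2.12 -65.8   16.54] F u,v,n [-11.7  -0.8  24.3]
```

Firm stop: 2 mm more command gave only 0.3 mm and 24 N. It also lies 2.8 mm below the rocker's stop, against 12 − 9 = 3 mm expected. Release and retreat.

Emit:
{"name": "arm_command", "arguments": {
  "increments": [
    [0,-0.005,0,0,0,0],
    [0,-0.015,0,0,0,0],
    [0,-0.03,0,0,0,0],
    [0,-0.06,0,0,0,0],
    [0.03,-0.09,0,0,0,0],
    [0.06,-0.1,0,0,0,0],
    [0.08,-0.1,0,0,0,0],
    [0.08,-0.1,0,0,0,0],
    [0.08,-0.1,0,0,0,0],
    [0.08,-0.1,0,0,0,0]
  ]
}}

```text
time: 20.15
tool_pos: [395.7, 54.2, 387.8]
tcp_rot: [-90.0, 19.9, 174.7]
ft_force: [0.1, -0.2, 0.2]
finger_gap: 0.1
```

```bash
python3 - <<'E'
from h import *
st()
a=save('wrist','w10.png');b=save('scene','s10.png');t=save('top','t10.png')
o=np.hstack([cv2.resize(a,(400,300)),cv2.resize(b[110:230,130:290],(400,300),interpolation=2)])
cv2.imwrite('pics/c10.png',cv2.resize(np.vstack([o,np.hstack([cv2.resize(t[110:245,200:380],(400,300)),cv2.resize(b[155:195,240:290],(400,300))])])[:,:,::-1],(800,600)))
E
```

```text
t 20.15 tip u,v,h [-77.77 -65.93 114.21] F u,v,n [ 0.2 -0.2  0.2]
```

View pics/c10.png

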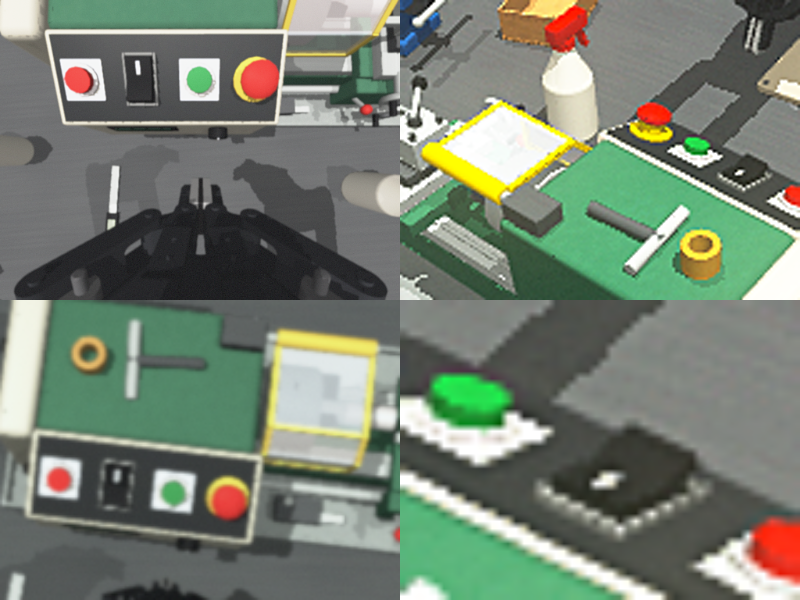

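The last pictures show the guard level and shut, the rocker still on, green back out, red stop and mushroom out, and the loose things unmoved. The arm is clear with zero force.

```bash
python3 - <<'E'
from h import *
print(r.hand_in(), r.sense()['time'])
E
```

```text
the job is handed in; nothing more can be done
the job is handed in; nothing more can be done
```

The lathe start sequence was done in the order asked and handed in, with the clock at about 20 s of the 48 s.

- **Guard:** Pushed down along its arc with closed fingers. It met a firm stop at 13 N with the fingertips at 273.9 mm, against 274 mm when shut. The last pictures show it level.
- **Mains rocker:** Pressed square to the panel on its striped half. Because the first press met 29 N instead of about 3 N, I backed off, looked and pressed again higher up the slope (23 N). Pictures then showed it flipped, with the stripe 3.8 mm lower, which is about 0.3 rad.
- **Green button:** Pressed to a firm stop at 24 N and released. It stopped 2.8 mm below the rocker's stop, where 3 mm is expected. It is back out in the last pictures.
- **Not touched:** I never pressed the red stop or the mushroom. The loose things seen in the last pictures look unmoved; I did not compare their positions by measurement. The wrist force was near zero before the hand-in.

**Disagreement:** My camera estimates of the panel height disagreed by several mm: the overview cameras put it about 7 mm lower than the contact stops suggest. I therefore judged full travel by force, the relative stop heights and the pictures.

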